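# Turn a rinsed tube block wells-down in the turnover cradle

### The job

Set the rinsed aluminium tube block, wells up, fully down in the pocket of the open leaf of the turnover cradle and let go of it. Then swing the leaf by its bar right over, without letting it slam, until it is fully shut and the block lies wells down on the drain ribs; leave it shut, and do not disturb the other things on the bench.

Things in the scene. Friction and masses are not known exactly. Their poses are not given: they have to be found in the camera images.
- block: Bare aluminium tube block, 60 mm (its x) x 42 mm (its y) x 50 mm high (its z), 0.2 to 0.35 kg, with six round wells 12 mm wide in its top face. It stands loose on the bench, wells up. Origin: centre of the face opposite the wells (the underside at the start); z points towards the wells. A half turn about z makes no difference.
- cradle: Turnover cradle fixed to the bench: grey plastic base plate 110 x 172 mm, 6 mm thick, with a horizontal hinge along its x axis, 42 mm above the bench, a steel pocket leaf lying open on its +y side and a drain bed on its -y side. Origin: bench level, straight under the middle of the hinge.
- leaf (a joint): Angle of the pocket leaf about the hinge, rad: 0 = lying open on the +y side (as at the start), pi/2 = upright, pi = fully shut over the drain bed (its stop). Light, slightly damped hinge, no spring or detent: the 0.3 kg leaf falls open or shut by its own weight. It turns about the cradle's +x axis.
- hinge_mid (a point): Middle of the hinge axis, 42 mm above the bench; axes as the cradle's.
- leaf_pocket (a point): Target for the block's origin: point on the pocket floor, 41 mm from the hinge axis, 12 mm above the bench when open. x along the hinge, y away from it, z out of the pocket. Pocket inside: 68 mm along x (end walls 15 mm high, 4 thick), 54 mm along y (far wall 35 mm high). The block's 60 mm side lies along x; lowered straight here it clears all by 4 mm all round. Shut, the leaf tops out at 77 mm.
- pocket_toe (a point): Middle of the toe: a 4 mm lip along the top of the pocket's hinge-side wall, overhanging the pocket at 52 to 56 mm above its floor. As the leaf rises the loaded block slides 8 mm to that wall, under the toe; toe and far wall then keep it in until the leaf is shut.
- drain_bed (a point): Middle of the drain bed, level with the tops of its two ribs (20.5 mm above the bench, 39 mm from the hinge axis; ribs 70 mm along x, 6 mm wide, 22 mm apart). With the leaf shut the block lies on them upside down, its origin 70.5 mm above the bench and about 33 mm from the hinge axis.
- leaf_bar (a point): Middle of the leaf's lifting bar: round steel bar 10 mm thick, parallel to the hinge. In the leaf's plane it lies 120 mm out from the hinge axis and 10 mm below it when open (32 mm above the bench), so 10 mm above it when shut (52 mm). 64 mm free between two 8 mm side arms, 45 mm free to the leaf's far wall. Pinched from above, it turns between the fingers as the leaf swings.
- tube_rack: Bystander: green plastic tube rack, 107 x 202 x 28 mm, loose at the far side of the bench. Origin: centre of its underside.
- tip_box: Bystander: dark blue pipette tip box with yellow deck, 125 x 85 x 67 mm, its clear lid tilted open to about 105 mm, loose at the far side of the bench. Origin: centre of its underside.
- white_plate: Bystander: white well plate, 84 x 120 x 15 mm, loose on the robot's right. Origin: centre of its underside.
- reagent: Bystander: round reagent bottle, 70 mm wide, 150 mm high, standing on the far left. Origin: centre of its underside.
- beaker: Bystander: glass beaker, 80 mm wide, 100 mm high, standing on the right. Origin: centre of its underside.
- pipette: Bystander: black pipette, about 260 mm long and 28 mm thick, lying along its x on the robot's left. Origin: at bench level under the thick end of its handle; the tip lies towards +x.
Not all that is in view belongs to the job. There is more than one size of the cradle; the job needs the largest.

How it is judged:
On the way, in this order (a step that is already met when the one before it is completed fails the run):
1. the block sits wells up, fully down in the pocket of the open leaf, let go (distance between block and leaf_pocket below 0.013 m and angle between block's own z axis and vertical below 0.12 rad and value of joint leaf below 0.1 rad and contact force between block and the fingers below 0.1 N), for 0.2 s.
2. the leaf stands about upright with the block still in its pocket (value of joint leaf between 1.1 and 1.75 rad and distance between block and leaf_pocket below 0.018 m), for 0.02 s.
At the end, for the whole second after the job is handed in: The leaf is fully shut (within 0.08 rad of its stop at pi) and the block lies at rest upside down (wells down within 0.1 rad) on the drain ribs under it: its origin face 66 to 75 mm above the bench, its centre 28 to 48 mm from the hinge and within 8 mm of the bed's middle along the hinge (value of joint leaf above 3.06 rad and angle between block's own z axis and vertical above 3.04 rad and z of block in the frame of cradle between 0.066 and 0.075 m and y of block in the frame of cradle between -0.048 and -0.028 m and x of block in the frame of cradle between -0.008 and 0.008 m and linear speed of block below 0.02 m/s and velocity of joint leaf below 0.05 rad/s); the robot touches nothing.
It fails at once if the leaf is let slam shut (faster than 4 rad/s in its last half radian) (value of joint leaf above 2.64 rad and velocity of joint leaf above 4 rad/s).
It fails at once if a bystander is pushed more than 40 mm or knocked over (distance of any of tube_rack, tip_box, white_plate, reagent, beaker, pipette from where it was at the start of the episode above 0.04 m or angle between any of reagent, beaker's own z axis and vertical above 0.5 rad).
It also fails if it takes over 58 s, if anything falls off the work surface, if the arm or the gripper's body presses on something with over 40 N, if the wrist force passes 120 N, or if a joint passes its speed limit or range.

### The arm

A 7-joint arm with a two-finger parallel gripper is mounted at the origin on the work surface. World frame = base frame: x ahead of the robot, y to its left, z up, the work surface at z = 0. Lengths are in m, angles in rad, forces in N, time in s.
With the tool pointing down it reaches from about 0.425 to 0.925 m from the base axis. Payload 6.8 kg.
Tool frame: the origin (TCP) lies on the mounting face of the last link; the fingertips stand 173 mm ahead of it and the grasp point (between the pads) lies 155 mm ahead of it; z points along the fingers, y is the line along which they close (so a half turn about z gives the same grasp; the last joint's range is limited). The gripper opens to 85 mm and grips with 20 to 120 N. Pads are 22 mm wide; open, the fingers measure 114 mm over their backs; the gripper's body (76 mm by 85 mm) begins 54 mm behind the grasp point. The pads swing forward as they close: fully open they stand 13 mm farther back than shut.
Start: joints at [1.039, 0.477, 0.022, 1.555, -0.011, 1.109, -0.083], TCP at [0.278, -0.615, 0.405] pointing down, gripper open.
Joint ranges: [-2.96, 2.96], [-0.34, 2.1], [-1.41, 1.46], [0.24, 2.44], [-1.37, 4.51], [0.17, 1.92], [-2.96, 2.96]. Speed limits (rad/s): [2.39, 2.39, 3.14, 3.14, 3.14, 3.14, 3.14].

### API

Orientations are given as a unit quaternion [w, x, y, z].
In Python, from station import bot gives the robot as it stands. The module is installed in compiled form; this text tells all that it offers.
- The arm moves only by the shell command python3 -m pendant 'ROWS' [FORCE]. ROWS is JSON, a list of rows, each a list of 5 numbers: the finger opening in m, from 0 to 0.0854, then the shift along the tool's x, y, z in m, then the turn about the tool's z in degrees. In form: [[jaw, x, y, z, yaw], ...]. A call has 1 to 12 rows; each row shifts and turns the commanded pose from where the row before left it, along the tool's axes as they then stand; what a row does not reach is not made up. A row lasts 1/12 s, in which the tool goes at most 41.7 mm and 7.16 degrees, less where a joint would pass 70% of its speed; a pose out of reach is approached as far as the arm can. A call with a gripper value outside its range is refused whole. The fingers move at their own pace and stop on an object; FORCE is the grip in N (left out, the last holds). Time passes only in rows, so rows that do not move let the fingers close. It gives the time, the measured TCP pose, the force, the opening and the grip force at its end, in the units of the state.
- bot.get_obs(): the state, without advancing time (a new reading comes with each control period).
- bot.read_camera(name): name is "side" or "top" or "wrist"; returns (picture, depth): 480x640x3 uint8, blue, green, red; 480x640 float32, m along the optical axis (not along the pixel's ray), 0 where there is no reading.
- bot.camera_model(name): a dict with "intrinsics" (3x3 intrinsics, pixels), "R" (3x3) and "t" (3): a world point X has camera coordinates R X + t. Camera axes: x right, y down, z forward; pixel columns grow to the right and rows downward; lengths in m; the calibration is good to about 2 mm. The wrist camera is an equidistant fisheye: a pixel r from the principal point sees the ray r / f radians off the axis. A picture is of the moment at which its call begins: read the wrist's pose just before it. camera_model takes no time and is no camera call; for the wrist camera it gives the pose at the moment of the call.
- bot.hand_in(): hands the job in; it is judged then, once.
Trained networks look in the newest picture that a camera, given by its name, has taken for a name from the list of things; names that differ only in an ending like _2 or _b are one class to them, and where a whole thing is asked for, a point or a joint stands for the part that bears it (a point fixed in the world has none). Each returns a list of dicts, best first, with "score" (0 to 1); they miss things now and then, are a little off and sometimes report something else, mostly with a low value. They report only what shows in the picture. A call takes as long as a camera call. They do not tell look-alikes from the thing itself.
- bot.boxes_of(name, camera): "at" ([column, row] in pixels, amid what is visible of it).
- bot.trace(name, camera): "mask" (480x640 bool, what is visible of it) and "at" ([column, row] in pixels, amid what is visible of it).
- bot.pinpoint(name, camera): "at" ([column, row] in pixels: a listed point, or the origin of a listed thing).
The state is a dict: "t": time; "q": joint angles; "joint_vel": joint speeds; "joint_torque": joint torques, N m; "eef_pos": TCP position; "tool_rot": TCP orientation; "contact_force": force on the tool from outside, world axes, zero at the start; "torque": the same for the moment, N m; "gripper_width": opening from 0.0 (shut) to 1.0 (fully open); "grasp_force": force on a finger pad.
Only numpy, scipy, OpenCV 4.12 (cv2) and the standard library are available. Lean on these libraries where they do the work, as an engineer would, in place of code of your own. Each camera call takes 0.05 s, during which the arm holds its last target. There are 200 camera calls.

## Working session

There is one attempt and no reset: what is moved stays moved. The work goes in short steps, Python scripts to look and compute and a shell command to move; the robot and the scene stay as the last step left them, time stands still between calls to the robot, and variables do not carry over. Pictures are saved under pics/ and viewed, at most 10 in all, crops included, and the job is handed in when it is done.

```bash
mkdir -p pics; cat > h.py <<'E'
import numpy as np, cv2
from station import bot
from scipy.spatial.transform import Rotation as Ro
def ray(cam,px,m=None):
    m=m or bot.camera_model(cam);K=np.array(m["intrinsics"]);R=np.array(m["R"]);t=np.array(m["t"])
    a=(px[0]-K[0,2])/K[0,0];b=(px[1]-K[1,2])/K[1,1]
    if cam=="wrist":
        r=np.hypot(a,b);d=np.array([a/r*np.sin(r),b/r*np.sin(r),np.cos(r)]) if r>1e-9 else np.array([0,0,1.])
    else: d=np.array([a,b,1.])
    return -R.T@t,R.T@d
def at_z(cam,px,z,m=None):
    o,d=ray(cam,px,m);return o+d*(z-o[2])/d[2]
def cloud(cam,D,mask):
    v,u=np.nonzero(mask&(D>0));m=bot.camera_model(cam);K=np.array(m["intrinsics"])
    z=D[v,u];p=np.stack([(u-K[0,2])/K[0,0]*z,(v-K[1,2])/K[1,1]*z,z],1)
    return (p-np.array(m["t"]))@np.array(m["R"])
E
python3 - <<'E'
from h import *
np.set_printoptions(precision=4,suppress=True)
o=bot.get_obs();print(o["t"],o["eef_pos"],o["tool_rot"])
for c in["top","side"]:
    im,D=bot.read_camera(c);cv2.imwrite(f"pics/{c}0.png",im);np.save(f"{c}0.npy",D)
    for n,z in[("block",0),("cradle",0),("hinge_mid",.042),("leaf_pocket",.012),("pocket_toe",.066),("drain_bed",.0205),("leaf_bar",.032)]:
        for r in bot.pinpoint(n,c)[:4]: print(c,n,round(r["score"],2),np.round(r["at"]),at_z(c,r["at"],z))
E
```

```text
0.0 [ 0.2774 -0.615   0.4037] [-0.0009  0.9776  0.2103 -0.0003]
top block 0.64 [222. 272.] [0.4574 0.2684 0.    ]
top cradle 0.82 [370. 239.] [ 0.5624 -0.153   0.    ]
top cradle 0.65 [384. 303.] [ 0.3801 -0.1983  0.    ]
top cradle 0.58 [279. 240.] [0.5525 0.107  0.    ]
top hinge_mid 0.92 [367. 233.] [ 0.5737 -0.1423  0.042 ]
top hinge_mid 0.81 [384. 298.] [ 0.394  -0.1923  0.042 ]
top hinge_mid 0.66 [277. 241.] [0.5464 0.1092 0.042 ]
top leaf_pocket 0.79 [374. 302.] [ 0.382  -0.1662  0.012 ]
top leaf_pocket 0.63 [266. 240.] [0.5489 0.1429 0.012 ]
top leaf_pocket 0.57 [351. 240.] [ 0.5557 -0.0982  0.012 ]
top pocket_toe 0.82 [381. 302.] [ 0.3846 -0.1808  0.066 ]
top pocket_toe 0.61 [365. 232.] [ 0.5737 -0.1344  0.066 ]
top pocket_toe 0.55 [273. 238.] [0.5522 0.1191 0.066 ]
top pocket_toe 0.39 [353. 238.] [ 0.5573 -0.1016  0.066 ]
top drain_bed 0.81 [288. 241.] [0.548  0.0818 0.0205]
top drain_bed 0.75 [392. 295.] [ 0.4034 -0.2168  0.0205]
top drain_bed 0.58 [379. 232.] [ 0.5789 -0.1772  0.0205]
top leaf_bar 0.75 [250. 245.] [0.5328 0.1865 0.032 ]
top leaf_bar 0.72 [325. 240.] [ 0.5
[... 501 characters left out ...]
2   0.042 ]
side leaf_pocket 0.82 [313. 237.] [ 0.5583 -0.1194  0.012 ]
side leaf_pocket 0.63 [316. 299.] [0.5398 0.1584 0.012 ]
side leaf_pocket 0.55 [369. 227.] [ 0.3872 -0.1782  0.012 ]
side pocket_toe 0.86 [315. 276.] [0.5449 0.1297 0.066 ]
side pocket_toe 0.72 [312. 219.] [ 0.5629 -0.1352  0.066 ]
side pocket_toe 0.65 [370. 219.] [ 0.3909 -0.144   0.066 ]
side drain_bed 0.98 [315. 282.] [0.5459 0.1013 0.0205]
side drain_bed 0.56 [366. 222.] [ 0.3971 -0.196   0.0205]
side leaf_bar 0.91 [375. 240.] [ 0.3745 -0.0831  0.032 ]
side leaf_bar 0.71 [308. 227.] [ 0.5752 -0.1393  0.032 ]
side leaf_bar 0.67 [316. 251.] [ 0.5474 -0.0204  0.032 ]
side leaf_bar 0.59 [316. 304.] [0.5406 0.1979 0.032 ]
```

View pics/top0.png

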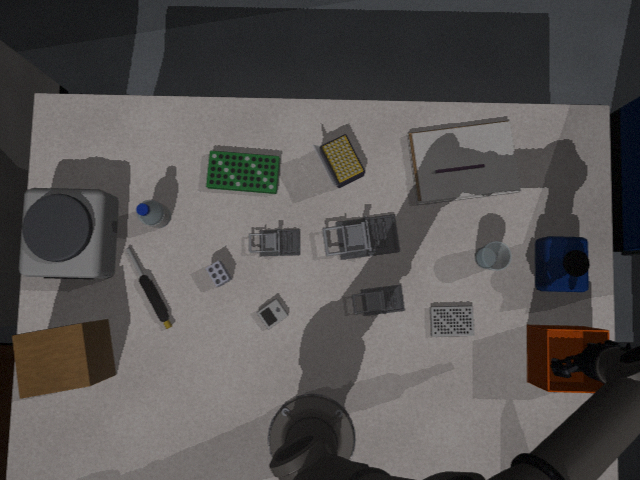

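```bash
python3 - <<'E'
from h import *
np.set_printoptions(precision=4,suppress=True)
im,D=bot.read_camera("top")
a=cv2.resize(im[195:275,310:410],(800,640),interpolation=cv2.INTER_CUBIC)[:600]
b=cv2.resize(im[250:295,190:250],(300,225),interpolation=cv2.INTER_CUBIC);a[:225,500:]=b
a=cv2.convertScaleAbs(a,alpha=1.5)
cv2.imwrite("pics/c1.png",a)
for n in["cradle","block"]:
  for r in bot.trace(n,"top")[:4]:
    P=cloud("top",D,r["mask"]);z=P[:,2]
    print(n,r["score"],np.round(r["at"]),r["mask"].sum(),"zmax",np.percentile(z,[2,50,98]))
    for lo,hi in[(-.003,.012),(.012,.03),(.03,.045),(.045,.056),(.056,.09)]:
        s=P[(z>lo)&(z<=hi)]
        if len(s)>8:
            q=cv2.minAreaRect(s[:,:2].astype(np.float32)*1000);print("  ",lo,hi,len(s),np.round(q[0],1),np.round(q[1],1),round(q[2],1))
E
```

```text
cradle 0.76 [364. 235.] 2478 zmax [0.0001 0.0103 0.0681]
   -0.003 0.012 1427 [ 568.4 -133.7] [114.9 205.8] 9.4
   0.012 0.03 586 [ 565.2 -140.7] [106.3 178.2] 9.4
   0.03 0.045 232 [557. -85.] [102.1 129.2] 6.2
   0.045 0.056 124 [ 560.7 -115.3] [107.9  78.8] 9.4
   0.056 0.09 88 [ 554.6 -109.3] [84.4 64. ] 12.7
cradle 0.71 [381. 302.] 1181 zmax [-0.0011  0.008   0.0465]
   -0.003 0.012 829 [ 387.6 -184. ] [ 79.6 135.7] 8.6
   0.012 0.03 237 [ 385.5 -178.5] [ 70.7 143.5] 9.6
   0.03 0.045 73 [ 386.4 -154.2] [70.3 88.7] 5.8
   0.045 0.056 30 [ 387.9 -183.4] [47.6  5.9] 9.3
cradle 0.67 [279. 244.] 1069 zmax [-0.0003  0.0078  0.0474]
   -0.003 0.012 767 [545.2 104.8] [ 74.7 116.6] 3.3
   0.012 0.03 190 [544.5 120.3] [ 69.7 142.1] 1.9
   0.03 0.045 76 [540.8 143.5] [73.8 86.1] 4.5
   0.045 0.056 29 [545.1 113.6] [50.6  3.1] 2.1
cradle 0.49 [152. 217.] 758 zmax [0.0028 0.1025 0.1551]
   -0.003 0.012 34 [598.2 470.9] [ 39.9 103. ] 4.8
   0.012 0.03 33 [602.7 434.8] [25.  66.1] 63.8
   0.03 0.045 42 [603.2 433. ] [21.6 64.6] 66.2
   0.045 0.056 31 [599.7 434.5] [23.2 64.4] 57.4
   0.056 0.09 109 [603.  445.1] [41.5 70.2] 45.0
block 0.59 [221. 272.] 398 zmax [0.0052 0.0474 0.0571]
   -0.003 0.012 29 [450.8 268. ] [56.9 38.9] 32.3
   0.012 0.03 81 [451.9 268.7] [57.8 38. ] 33.3
   0.03 0.045 59 [450.7 270.8] [58.  42.4] 32.5
   0.045 0.056 213 [451.9 271.1] [61.1 43.1] 33.0
   0.056 0.09 16 [450.8 269.8] [56.4 39.2] 31.0
```

View pics/c1.png

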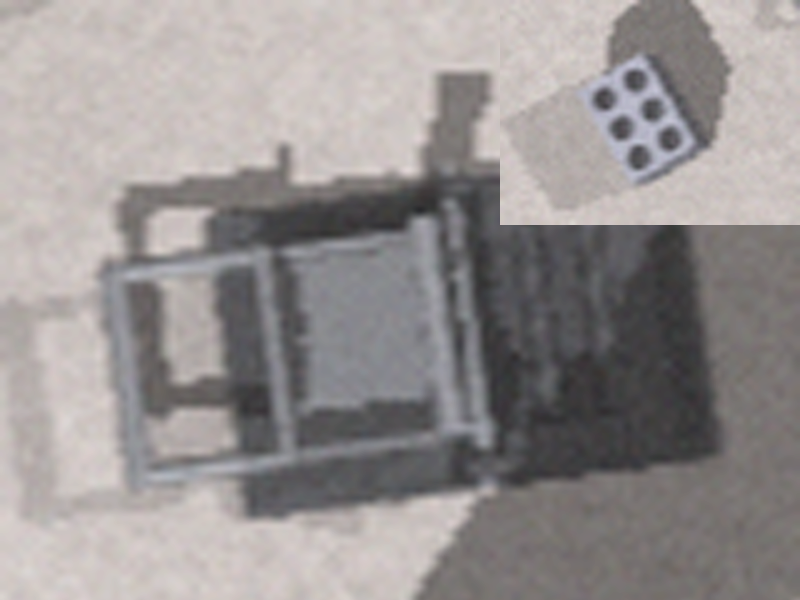

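Candidates for the cradle, top view: (279,242), (380,301) and (366,236). The base of the last is about 106x178 mm; the other two are about 70 mm wide. So (366,236) is the largest, with its bar at (325,240), and the crop confirms this. The block is at (221,272), wells up.

```bash
cat >> h.py <<'E'
def go(x,y,z,phi):
    o=bot.get_obs();R=Ro.from_quat(o["tool_rot"],scalar_first=True).as_matrix()
    d=R.T@(np.array([x,y,z])-o["eef_pos"]);ph=np.degrees(np.arctan2(R[1,0],R[0,0]))
    print("t",round(o["t"],2),"pos",np.round(o["eef_pos"],4),"phi",round(ph,2),"tilt",np.round(R[:,2],3),"| tool d",np.round(d,4),"len",round(np.linalg.norm(d),3),"yaw",round((ph-phi+180)%360-180,2))
if __name__=="__main__":
    import sys;go(*map(float,sys.argv[1:]))
E
python3 -m pendant '[[0.085,0.0349,-0.0222,0,0],[0.085,0.0349,-0.0222,0,0],[0.085,0.0349,-0.0222,0,0],[0.085,0.0349,-0.0222,0,0],[0.085,0.0349,-0.0222,0,0],[0.085,0.0349,-0.0222,0,0],[0.085,0.0349,-0.0222,0,0],[0.085,0.0349,-0.0222,0,0],[0.085,0.0349,-0.0222,0,0],[0.085,0.0349,-0.0222,0,0],[0.085,0.0349,-0.0222,0,0],[0.085,0.0349,-0.0222,0,0]]' 30
python3 h.py 0.4515 0.2705 0.36 123
```

```text
t: 1.95
eef_pos: [0.5505, -0.1984, 0.4051]
tool_rot: [0.0, 0.978, 0.21, 0.0]
contact_force: [0.1, 0.1, -0.6]
gripper_width: 0.998
grasp_force: 0.0
t 1.95 pos [ 0.5505 -0.1984  0.4051] phi 24.27 tilt [ 0.001 -0.    -1.   ] | tool d [ 0.1025 -0.4682  0.0449] len 0.481 yaw -98.73
```

```bash

python3 -m pendant '[[0.085,0.0085,-0.039,0,0],[0.085,0.0085,-0.039,0,0],[0.085,0.0085,-0.039,0,0],[0.085,0.0085,-0.039,0,0],[0.085,0.0085,-0.039,0,0],[0.085,0.0085,-0.039,0,0],[0.085,0.0085,-0.039,0,0],[0.085,0.0085,-0.039,0,0],[0.085,0.0085,-0.039,0,0],[0.085,0.0085,-0.039,0,0],[0.085,0.0085,-0.039,0,0],[0.085,0.0085,-0.039,0,0]]'
python3 -m pendant '[[0.085,0,0,0,-7.1],[0.085,0,0,0,-7.1],[0.085,0,0,0,-7.1],[0.085,0,0,0,-7.1],[0.085,0,0,0,-7.1],[0.085,0,0,0,-7.1],[0.085,0,0,0,-7.1],[0.085,0,0,0,-7.1],[0.085,0,0,0,-7.1],[0.085,0,0,0,-7.1],[0.085,0,0,0,-7.1],[0.085,0,0,0,-7.1]]'
python3 -m pendant '[[0.085,0,0,0,-7.1],[0.085,0,0,0.02,-6.4],[0.085,0,0,0.025,0],[0.085,0,0,0.02,0],[0.085,0,0,0,0],[0.085,0,0,0,0]]'
python3 - <<'E'
from h import *
np.set_printoptions(precision=4,suppress=True)
m=bot.camera_model("wrist");im,D=bot.read_camera("wrist");cv2.imwrite("pics/w1.png",im)
for r in bot.pinpoint("block","wrist")[:2]: print(r["score"],r["at"],at_z("wrist",r["at"],0,m))
for r in bot.trace("block","wrist")[:2]:
    v,u=np.nonzero(r["mask"]&(D>0))
    o=-m["R"].T@m["t"]
    P=[]
    for a,b in zip(u,v):
        oo,d=ray("wrist",(a,b),m);dc=m["R"]@d;P.append(oo+d*D[b,a]/dc[2])
    P=np.array(P);s=P[np.abs(P[:,2]-.05)<.006]
    q=cv2.minAreaRect(s[:,:2].astype(np.float32)*1000);print(r["score"],r["at"],len(P),len(s),np.median(s[:,2]),q)
go(.4515,.2705,.19,123)
E
```

```text
t: 2.95
eef_pos: [0.4496, 0.27, 0.4051]
tool_rot: [0.0, 0.978, 0.21, 0.0]
contact_force: [0.3, -0.6, 0.5]
gripper_width: 0.994
grasp_force: 0.0
t: 3.95
eef_pos: [0.4504, 0.2682, 0.4048]
tool_rot: [0.0, 0.575, 0.818, 0.0]
contact_force: [-0.4, -0.1, 0.5]
gripper_width: 0.994
grasp_force: 0.0
t: 4.45
eef_pos: [0.4502, 0.2681, 0.3393]
tool_rot: [-0.001, 0.477, 0.879, -0.001]
contact_force: [0.2, 0.5, 0.8]
gripper_width: 0.996
grasp_force: 0.0
0.77 [327.7, 212.0] [0.4524 0.2727 0.    ]
0.66 [329.4, 224.5] 5422 3447 0.04951184239598949 ((451.456787109375, 272.09912109375), (59.98307800292969, 42.80786895751953), 32.88606643676758)
t 4.6 pos [0.4508 0.2688 0.3412] phi 122.98 tilt [ 0.002  0.001 -1.   ] | tool d [0.001  0.0012 0.1512] len 0.151 yaw -0.02
```

View pics/w1.png

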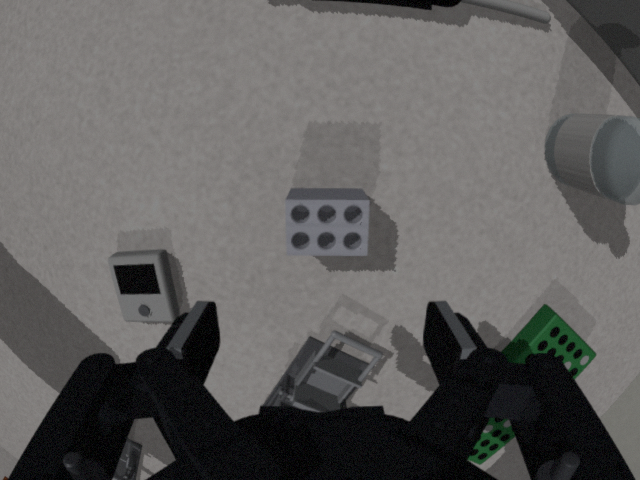

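The wrist view shows the block at (328,224), wells up, midway between the fingers, with clear space on both sides. Going down to grasp it.

```bash

python3 -m pendant '[[0.085,0.0024,0.0027,0.03,0],[0.085,0,0,0.035,0],[0.085,0,0,0.035,0],[0.085,0,0,0.03,0],[0.085,0,0,0.02,0],[0.085,0,0,0,0],[0.05,0,0,0,0],[0.05,0,0,0,0],[0.05,0,0,0,0],[0.05,0,0,0,0],[0.05,0,0,0,0],[0.05,0,0,0,0]]' 40
python3 -m pendant '[[0.05,0,0,0,0],[0.05,0,0,0,0],[0.05,0,0,-0.01,0],[0.05,0,0,-0.03,0],[0.05,0,0,-0.04,0],[0.05,0,0,-0.04,0],[0.05,0,0,-0.04,0],[0.05,0,0,-0.03,0],[0.05,0,0,0,0]]'
python3 h.py 0.5644 -0.098 0.38 99.4
```

```text
t: 5.6
eef_pos: [0.4522, 0.2726, 0.1919]
tool_rot: [0.001, 0.477, 0.879, 0.002]
contact_force: [-0.8, -0.2, 7.9]
gripper_width: 0.695
grasp_force: 45.2
t: 6.35
eef_pos: [0.452, 0.2733, 0.3871]
tool_rot: [0.003, 0.477, 0.879, 0.005]
contact_force: [0.8, 0.4, -2.8]
gripper_width: 0.694
grasp_force: 45.4
t 6.35 pos [0.452  0.2733 0.3871] phi 122.98 tilt [ 0.01   0.005 -1.   ] | tool d [-0.3727 -0.108   0.0062] len 0.388 yaw 23.58
```

```bash

python3 -m pendant '[[0.05,-0.0373,-0.0108,0,0],[0.05,-0.0373,-0.0108,0,0],[0.05,-0.0373,-0.0108,0,0],[0.05,-0.0373,-0.0108,0,0],[0.05,-0.0373,-0.0108,0,0],[0.05,-0.0373,-0.0108,0,0],[0.05,-0.0373,-0.0108,0,5.9],[0.05,-0.0373,-0.0108,0,5.9],[0.05,-0.0373,-0.0108,0,5.9],[0.05,-0.0373,-0.0108,0,5.9],[0.05,0,0,0,0],[0.05,0,0,0,0]]'
cat > m.py <<'E'
from h import *
import sys
np.set_printoptions(precision=4,suppress=True)
m=bot.camera_model("wrist");im,D=bot.read_camera("wrist");cv2.imwrite(f"pics/{sys.argv[1]}.png",im)
K=np.array(m["intrinsics"]);R=np.array(m["R"]);t=np.array(m["t"])
v,u=np.mgrid[0:480,0:640];a=(u-K[0,2])/K[0,0];b=(v-K[1,2])/K[1,1];r=np.hypot(a,b)+1e-9
z=np.cos(r);c=np.stack([a/r*np.sin(r)/z*D,b/r*np.sin(r)/z*D,D],-1)
W=(c-t)@R;W[D<=0]=np.nan;np.save("W.npy",W)
for n,zz in[("hinge_mid",.042),("leaf_pocket",.012),("pocket_toe",.066),("drain_bed",.0205),("leaf_bar",.032)]:
    for q in bot.pinpoint(n,"wrist")[:3]: print(n,round(q["score"],2),np.round(q["at"]),at_z("wrist",q["at"],zz,m))
go(.5644,-.098,.38,99.4)
E
python3 m.py w2
```

```text
t: 7.35
eef_pos: [0.5392, -0.1072, 0.3792]
tool_rot: [-0.0, 0.649, 0.761, -0.001]
contact_force: [1.3, 0.9, -3.1]
gripper_width: 0.695
grasp_force: 45.3
hinge_mid 0.61 [160. 272.] [ 0.3949 -0.1851  0.042 ]
leaf_pocket 0.66 [346. 206.] [ 0.5611 -0.1026  0.012 ]
pocket_toe 0.75 [148. 268.] [ 0.3933 -0.1714  0.066 ]
pocket_toe 0.56 [348. 256.] [ 0.5646 -0.132   0.066 ]
drain_bed 0.94 [360.   9.] [0.5431 0.0777 0.0205]
drain_bed 0.67 [166. 288.] [ 0.3926 -0.2127  0.0205]
leaf_bar 0.64 [156. 185.] [ 0.384  -0.1041  0.032 ]
leaf_bar 0.6 [348. 123.] [ 0.5484 -0.0268  0.032 ]
t 7.65 pos [ 0.5401 -0.1025  0.3798] phi 99.55 tilt [-0.  0. -1.] | tool d [ 0.0004  0.0247 -0.0002] len 0.025 yaw 0.15
```

View pics/w2.png

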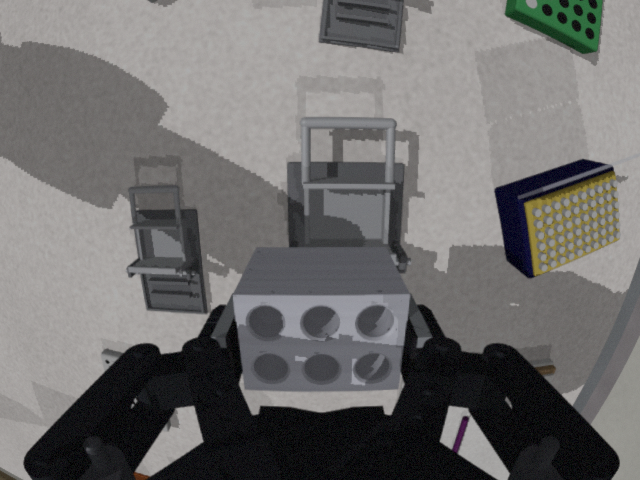

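The wrist view shows the held block at (320,320) and the big cradle behind it: bar at (348,123), far wall at (348,184), pocket floor at (348,215). The cradle is well aligned with the block. I'll refine its pose from depth.

```bash
python3 - <<'E'
from h import *
np.set_printoptions(precision=4,suppress=True)
W=np.load("W.npy")
def reg(r0,r1,c0,c1,lo,hi):
    P=W[r0:r1,c0:c1].reshape(-1,3);return P[(P[:,2]>lo)&(P[:,2]<hi)]
bar=reg(112,133,312,388,.026,.045)
w=cv2.fitLine(bar.astype(np.float32),cv2.DIST_HUBER,0,.01,.01).ravel();print("bar yaw",np.degrees(np.arctan2(w[1],w[0])),"ctr",bar.mean(0),len(bar),bar[:,2].max())
for name,r in[("wall",reg(176,192,312,388,.038,.06)),("floor",reg(193,240,315,385,.007,.018)),("base",reg(160,245,285,410,.001,.009)),("arms+bar",reg(112,180,290,410,.022,.06))]:
    if len(r)<6: print(name,len(r));continue
    for th in[9.5]:
        a=np.radians(th);R2=np.array([[np.cos(a),np.sin(a)],[-np.sin(a),np.cos(a)]])
        q=(r[:,:2])@R2.T
        print(name,len(r),"rotated x pct",np.percentile(q[:,0],[1,5,50,95,99]),"y",np.percentile(q[:,1],[1,5,50,95,99]),"z",np.percentile(r[:,2],[5,50,95]))
a=np.radians(9.5);print("TCPtarget .5644,-.098 rot",R2@[.5644,-.098])
for n in ("base",):
    r=reg(160,245,285,410,.001,.009)
E
```

```text
bar yaw 9.2684965 ctr [ 0.5492 -0.0267  0.0355] 911 0.038304145999410656
wall 489 rotated x pct [0.5058 0.509  0.5378 0.5653 0.5676] y [-0.1714 -0.1708 -0.1687 -0.1669 -0.1668] z [0.0426 0.0464 0.0478]
floor 3199 rotated x pct [0.5073 0.51   0.5388 0.5677 0.5696] y [-0.2248 -0.2237 -0.2031 -0.1831 -0.1813] z [0.0105 0.0117 0.0134]
base 3371 rotated x pct [0.4815 0.4831 0.5297 0.5888 0.5908] y [-0.231  -0.2257 -0.1735 -0.1542 -0.1532] z [0.0041 0.0056 0.0069]
arms+bar 2098 rotated x pct [0.4963 0.4976 0.5342 0.574  0.5758] y [-0.164  -0.1604 -0.1214 -0.113  -0.1121] z [0.0327 0.0353 0.0371]
TCPtarget .5644,-.098 rot [ 0.5405 -0.1898]
```

```bash
python3 - <<'E'
from h import *
np.set_printoptions(precision=4,suppress=True)
W=np.load("W.npy");P=W[280:400,230:415].reshape(-1,3);s=P[np.abs(P[:,2]-.238)<.005]
q=cv2.minAreaRect(s[:,:2].astype(np.float32)*1000);print(len(s),np.median(s[:,2]),q)
go(.5613,-.1048,.27,99.4)
E
```

```text
13304 0.2367696734194744 ((539.0845947265625, -107.2462158203125), (65.9341049194336, 43.77523422241211), 9.642769813537598)
t 7.65 pos [ 0.5401 -0.1025  0.3798] phi 99.55 tilt [-0.  0. -1.] | tool d [-0.0058  0.0205  0.1098] len 0.112 yaw 0.15
```

```bash

python3 -m pendant '[[0.05,-0.0013,0.0223,0,0.1],[0.05,0,0,0.03,0],[0.05,0,0,0.03,0],[0.05,0,0,0.03,0],[0.05,0,0,0,0],[0.05,0,0,0,0],[0.05,0,0,0,0]]'
for i in 1 2 3; do python3 -m pendant '[[0.05,0,0,0,0]]' | grep eef; done
python3 m.py w3
python3 - <<'E'
from h import *
np.set_printoptions(precision=4,suppress=True)
W=np.load("W.npy");z=W[...,2]
for h in(.148,.143,.153):
    s=W[np.abs(z-h)<.0025].reshape(-1,3);s=s[(abs(s[:,0]-.56)<.05)&(abs(s[:,1]+.105)<.05)]
    print(h,len(s))
s=W[np.abs(z-.148)<.006];s=s[(abs(s[:,0]-.56)<.06)&(abs(s[:,1]+.105)<.05)]
print(cv2.minAreaRect(s[:,:2].astype(np.float32)*1000),np.median(s[:,2]))
a=np.radians(9.4);R2=np.array([[np.cos(a),np.sin(a)],[-np.sin(a),np.cos(a)]])
X=W.copy();X[...,:2]=W[...,:2]@R2.T
for n,m_ in[("bar",(abs(X[...,1]+.117)<.012)&(abs(z-.034)<.008)&(abs(X[...,0]-.536)<.03)),("wall",(abs(X[...,1]+.169)<.008)&(abs(z-.0465)<.004)&(abs(X[...,0]-.536)<.03)),("base",(abs(z-.005)<.003)&(abs(X[...,1]+.19)<.05)&(abs(X[...,0]-.536)<.06)),("arms",(abs(z-.034)<.012)&(abs(X[...,1]+.14)<.02)&(abs(X[...,0]-.536)<.06))]:
    q=X[m_];print(n,len(q),len(q) and np.percentile(q[:,:2],[2,50,98],axis=0).T)
print("blockrot",R2@(np.array(cv2.minAreaRect(s[:,:2].astype(np.float32)*1000)[0])/1000))
E
```

```text
t: 8.23
eef_pos: [0.5632, -0.1011, 0.2913]
tool_rot: [0.001, 0.647, 0.762, 0.001]
contact_force: [0.8, -0.6, -2.6]
gripper_width: 0.697
grasp_force: 45.7
eef_pos: [0.5635, -0.1013, 0.292]
eef_pos: [0.5632, -0.1016, 0.2918]
eef_pos: [0.5629, -0.1017, 0.2913]
hinge_mid 0.94 [ 94. 310.] [ 0.3995 -0.1796  0.042 ]
leaf_pocket 0.57 [316. 239.] [ 0.5604 -0.1055  0.012 ]
pocket_toe 0.67 [ 77. 310.] [ 0.4004 -0.1673  0.066 ]
drain_bed 0.74 [107. 331.] [ 0.395  -0.2138  0.0205]
leaf_bar 0.62 [ 82. 213.] [ 0.3869 -0.1071  0.032 ]
leaf_bar 0.59 [319. 122.] [ 0.5491 -0.0256  0.032 ]
t 8.78 pos [ 0.5624 -0.1017  0.2899] phi 99.28 tilt [ 0. -0. -1.] | tool d [ 0.0034  0.0026 -0.0901] len 0.09 yaw -0.12
0.148 12946
0.143 2893
0.153 804
((562.7769775390625, -101.93287658691406), (86.96631622314453, 43.78256607055664), 9.457256317138672) 0.1487451003348237
bar 1679 [[ 0.5072  0.536   0.5647]
 [-0.121  -0.1161 -0.1112]]
wall 773 [[ 0.507   0.5348  0.5647]
 [-0.1699 -0.1676 -0.1658]]
base 4483 [[ 0.4824  0.5348  0.59  ]
 [-0.2075 -0.1637 -0.1521]]
arms 1857 [[ 0.4972  0.5396  0.5757]
 [-0.1591 -0.1373 -0.1202]]
blockrot [ 0.5386 -0.1925]
```

View pics/w3.png

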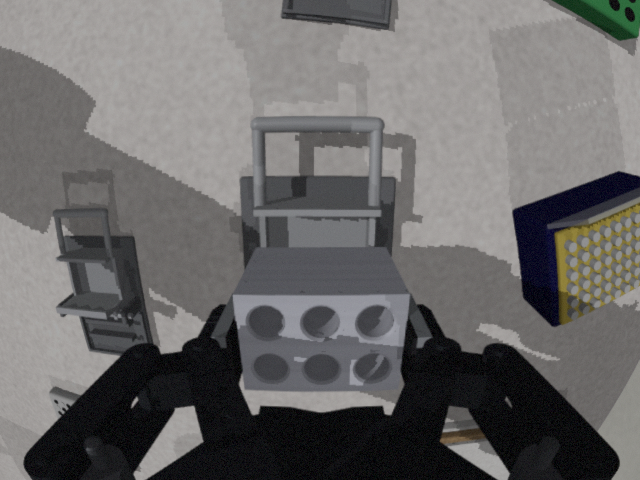

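The wrist view shows the block at (320,320) over the cradle. The bar is at (318,124) and the far wall at (316,211). The block is about 2.5 mm off in both x and y, so I'll correct that and lower it.

```bash

python3 -m pendant '[[0.05,-0.0025,-0.0023,0,0],[0.05,0,0,0.015,0],[0.05,0,0,0.015,0],[0.05,0,0,0.015,0],[0.05,0,0,0.01,0],[0.05,0,0,0.01,0],[0.05,0,0,0.01,0],[0.05,0,0,0.006,0],[0.05,0,0,0.003,0],[0.05,0,0,0,0],[0.05,0,0,0,0]]'
python3 h.py .5605 -.1038 .2035 99.4
```

```text
t: 9.7
eef_pos: [0.5608, -0.1045, 0.2059]
tool_rot: [0.0, 0.648, 0.762, 0.0]
contact_force: [0.4, -0.8, -2.6]
gripper_width: 0.693
grasp_force: 45.8
t 9.7 pos [ 0.5608 -0.1045  0.2059] phi 99.28 tilt [ 0. -0. -1.] | tool d [ 0.0007 -0.0001  0.0024] len 0.003 yaw -0.12
```

Still hanging free, with about 2.5 mm to go.

```bash

python3 -m pendant '[[0.05,0,0,0.001,0],[0.05,0,0,0.001,0],[0.05,0,0,0.0005,0],[0.05,0,0,0,0],[0.05,0,0,0,0]]'
python3 -m pendant '[[0.062,0,0,0,0],[0.068,0,0,0,0],[0.068,0,0,0,0],[0.072,0,0,0,0],[0.072,0,0,0,0],[0.072,0,0,0,0]]'
python3 -m pendant '[[0.074,0,0,-0.01,0],[0.074,0,0,-0.02,0],[0.074,0,0,-0.03,0],[0.074,0,0,-0.03,0],[0.074,0,0,-0.03,0],[0.074,0,0,-0.03,0],[0.074,0,0,0,0],[0.074,0,0,0,0]]'
python3 m.py w4
python3 - <<'E'
from h import *
W=np.load("W.npy");a=np.radians(9.4);R2=np.array([[np.cos(a),np.sin(a)],[-np.sin(a),np.cos(a)]])
s=W[np.abs(W[...,2]-.062)<.003];s=s[(abs(s[:,0]-.56)<.06)&(abs(s[:,1]+.105)<.03)]
q=cv2.minAreaRect(s[:,:2].astype(np.float32)*1000);print(len(s),np.median(s[:,2]),q,R2@np.array(q[0]))
go(.5485,-.025,.32,9.4)
E
```

```text
t: 10.12
eef_pos: [0.5608, -0.1045, 0.2039]
tool_rot: [0.0, 0.648, 0.762, 0.0]
contact_force: [-2.2, -0.3, 4.9]
gripper_width: 0.694
grasp_force: 46.7
t: 10.62
eef_pos: [0.5606, -0.1045, 0.2032]
tool_rot: [0.0, 0.648, 0.762, 0.0]
contact_force: [0.5, 0.6, 0.6]
gripper_width: 0.839
grasp_force: 0.0
t: 11.28
eef_pos: [0.561, -0.1044, 0.3558]
tool_rot: [0.002, 0.648, 0.762, 0.001]
contact_force: [-0.0, -0.1, -0.8]
gripper_width: 0.866
grasp_force: 0.0
hinge_mid 0.69 [131. 279.] [ 0.3999 -0.1842  0.042 ]
leaf_pocket 0.96 [132. 246.] [ 0.386  -0.1645  0.012 ]
pocket_toe 0.97 [118. 277.] [ 0.3987 -0.1719  0.066 ]
pocket_toe 0.93 [324. 266.] [ 0.5684 -0.1311  0.066 ]
drain_bed 0.87 [137. 298.] [ 0.3941 -0.215   0.0205]
drain_bed 0.83 [320. 300.] [ 0.5741 -0.1826  0.0205]
leaf_bar 0.73 [323. 117.] [ 0.55   -0.0236  0.032 ]
leaf_bar 0.63 [121. 193.] [ 0.3838 -0.108   0.032 ]
t 11.58 pos [ 0.5601 -0.1045  0.352 ] phi 99.29 tilt [-0.002  0.    -1.   ] | tool d [ 0.0058  0.0052 -0.028 ] len 0.029 yaw -0.11
3264 0.061591296511506674 ((562.5719604492188, -106.73004913330078), (71.7046890258789, 47.278968811035156), 9.521071434020996) [ 537.58604711 -197.17950205]
t 11.58 pos [ 0.5601 -0.1045  0.352 ] phi 99.29 tilt [-0.002  0.    -1.   ] | tool d [0.0803 0.0014 0.0321] len 0.086 yaw 89.89
```

View pics/w4.png

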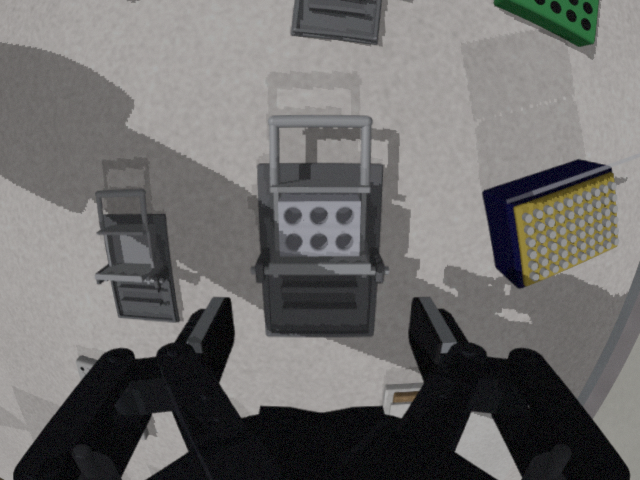

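The wrist view shows the block at (320,226) seated in the pocket: its top is at 61.6 mm (62 expected), wells up and centred. Next, turn the tool and move over the bar.

```bash

python3 -m pendant '[[0.04,0.03,0,0,7.1],[0.04,0,0,0,7.1],[0.04,0,0,0,7.1],[0.04,0,0,0,7.1],[0.04,0,0,0,7.1],[0.04,0,0,0,7.1],[0.04,0,0,0,7.1],[0.04,0,0,0,7.1],[0.04,0,0,0,7.1],[0.04,0,0,0,7.1],[0.04,0,0,0,7.1],[0.04,0,0,0,7.1]]'
python3 -m pendant '[[0.04,0,0,0,4.7],[0.04,0,-0.04,0,0],[0.04,0,0,0,0],[0.04,0,0,0,0]]'
python3 m.py w5 | grep -E "bar|tool"
python3 - <<'E'
from h import *
W=np.load("W.npy");a=np.radians(9.4);R2=np.array([[np.cos(a),np.sin(a)],[-np.sin(a),np.cos(a)]])
X=W.copy();X[...,:2]=W[...,:2]@R2.T;z=X[...,2]
q=X[(abs(X[...,1]+.116)<.012)&(abs(z-.034)<.008)&(abs(X[...,0]-.536)<.03)]
print(len(q),len(q) and np.percentile(q,[2,50,98],axis=0).T)
go(.548,-.0269,.19,9.4)
E
```

```text
t: 12.58
eef_pos: [0.5555, -0.0748, 0.3523]
tool_rot: [-0.0, 0.993, 0.12, -0.001]
contact_force: [-0.7, 0.4, -1.3]
gripper_width: 0.469
grasp_force: 0.0
t: 12.92
eef_pos: [0.5489, -0.033, 0.3525]
tool_rot: [-0.001, 0.996, 0.084, -0.001]
contact_force: [0.1, -1.3, -0.4]
gripper_width: 0.469
grasp_force: 0.0
leaf_bar 0.96 [370. 388.] [ 0.3866 -0.1111  0.032 ]
leaf_bar 0.89 [ 93. 190.] [0.544  0.1747 0.032 ]
leaf_bar 0.8 [314. 218.] [ 0.5496 -0.0276  0.032 ]
t 13.22 pos [ 0.5492 -0.0364  0.353 ] phi 9.3 tilt [-0. -0. -1.] | tool d [ 0.005   0.0633 -0.027 ] len 0.069 yaw -90.1
924 [[ 0.50742539  0.53873112  0.5649399 ]
 [-0.12145158 -0.11600408 -0.11106724]
 [ 0.03204884  0.03567724  0.03763388]]
t 13.22 pos [ 0.5492 -0.0364  0.353 ] phi 9.3 tilt [-0. -0. -1.] | tool d [ 0.0004 -0.0096  0.163 ] len 0.163 yaw -0.1
```

```bash

python3 -m pendant '[[0.04,0.0005,-0.009,0,0],[0.04,0,0,0.035,0],[0.04,0,0,0.035,0],[0.04,0,0,0.035,0],[0.04,0,0,0.02,0],[0.04,0,0,0.01,0],[0.04,0,0,0,0],[0.04,0,0,0,0],[0.04,0,0,0,0]]' 25
python3 m.py w6 | grep tool
python3 h.py .548 -.0269 .19 9.4
```

```text
t: 13.97
eef_pos: [0.5491, -0.0264, 0.2197]
tool_rot: [0.0, 0.997, 0.082, 0.001]
contact_force: [0.1, -0.5, 1.5]
gripper_width: 0.467
grasp_force: 0.0
t 14.27 pos [ 0.5485 -0.0265  0.219 ] phi 9.37 tilt [ 0.001 -0.    -1.   ] | tool d [ 0.0043  0.0732 -0.161 ] len 0.177 yaw -90.03
t 14.27 pos [ 0.5485 -0.0265  0.219 ] phi 9.37 tilt [ 0.001 -0.    -1.   ] | tool d [-0.0006  0.0003  0.029 ] len 0.029 yaw -0.03
```

View pics/w6.png

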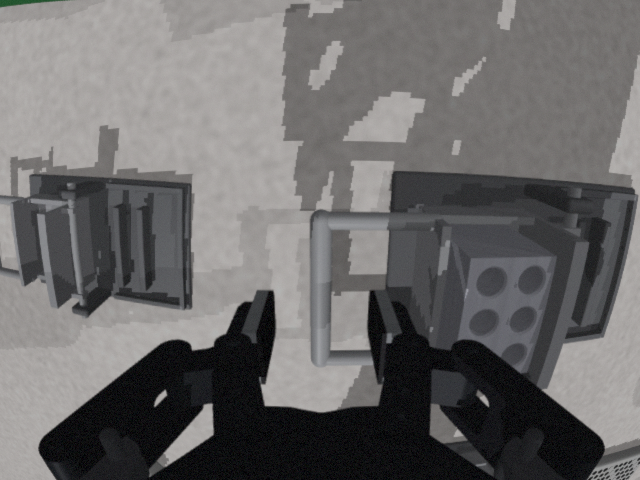

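The wrist view shows the bar at (321,290) midway between the open fingers at (268,335) and (380,335), with the block still seated. Lowering and pinching.

```bash

python3 -m pendant '[[0.04,0,0,0.01,0],[0.04,0,0,0.01,0],[0.04,0,0,0.009,0],[0.04,0,0,0,0],[0.02,0,0,0,0],[0.005,0,0,0,0],[0.005,0,0,0,0],[0.005,0,0,0,0],[0.005,0,0,0,0],[0.005,0,0,0,0],[0.005,0,0,0,0]]' 30
python3 - <<'E'
from h import *
go(.548,-.0269,.19,9.4)
# rows for arc: tool y = cradle -y, z down; 6 deg steps in 10 per group
r=np.hypot(.12,.01);th=np.radians(np.arange(0,181,6));b=-np.arctan2(.01,.12)
y=r*np.cos(th+b);z=r*np.sin(th+b)
for i in range(30): print(6*i+6,round(-(y[i+1]-y[i]),4),round(-(z[i+1]-z[i]),4))
E
```

```text
t: 15.18
eef_pos: [0.5482, -0.0262, 0.1893]
tool_rot: [-0.0, 0.997, 0.082, 0.0]
contact_force: [0.2, 1.4, -2.5]
gripper_width: 0.1
grasp_force: 29.2
t 15.18 pos [ 0.5482 -0.0262  0.1893] phi 9.39 tilt [ 0.  0. -1.] | tool d [-0.0003  0.0006 -0.0007] len 0.001 yaw -0.01
6 -0.0004 -0.0126
12 0.0009 -0.0126
18 0.0022 -0.0124
24 0.0035 -0.0121
30 0.0048 -0.0117
36 0.006 -0.0111
42 0.0071 -0.0104
48 0.0081 -0.0096
54 0.0091 -0.0087
60 0.01 -0.0077
66 0.0107 -0.0066
72 0.0114 -0.0055
78 0.0119 -0.0043
84 0.0122 -0.003
90 0.0125 -0.0017
96 0.0126 -0.0004
102 0.0126 0.0009
108 0.0124 0.0022
114 0.0121 0.0035
120 0.0117 0.0048
126 0.0111 0.006
132 0.0104 0.0071
138 0.0096 0.0081
144 0.0087 0.0091
150 0.0077 0.01
156 0.0066 0.0107
162 0.0055 0.0114
168 0.0043 0.0119
174 0.003 0.0122
180 0.0017 0.0125
```

```bash

python3 -m pendant '[[0.005,0,-0.0002,-0.0063,0],[0.005,0,-0.0002,-0.0063,0],[0.005,0,0.0009,-0.0126,0],[0.005,0,0.0022,-0.0124,0],[0.005,0,0.0035,-0.0121,0],[0.005,0,0.0048,-0.0117,0],[0.005,0,0.006,-0.0111,0],[0.005,0,0,0,0]]' 40
python3 h.py .548 -.0269 .19 9.4
```

```text
t: 15.85
eef_pos: [0.5509, -0.0432, 0.2644]
tool_rot: [-0.001, 0.997, 0.081, 0.0]
contact_force: [-1.9, 6.6, 0.8]
gripper_width: 0.1
grasp_force: 39.4
t 15.85 pos [ 0.5509 -0.0432  0.2644] phi 9.34 tilt [ 0.     0.001 -1.   ] | tool d [-0.0002 -0.0165  0.0744] len 0.076 yaw -0.06
```

```bash

python3 -m pendant '[[0.005,0,0.0071,-0.0104,0],[0.005,0,0.0081,-0.0096,0],[0.005,0,0.0091,-0.0087,0],[0.005,0,0.01,-0.0077,0],[0.005,0,0.0107,-0.0066,0],[0.005,0,0.0114,-0.0055,0],[0.005,0,0.0119,-0.0043,0],[0.005,0,0.0122,-0.003,0],[0.005,0,0.0063,-0.001,0],[0.005,0,0,0,0],[0.005,0,0,0,0]]' 40
python3 - <<'E'
from h import *
go(.548,-.0269,.19,9.4)
im,D=bot.read_camera("side");cv2.imwrite("pics/s1.png",cv2.resize(im[180:280,250:385],(800,592),interpolation=cv2.INTER_CUBIC))
E
```

```text
t: 16.77
eef_pos: [0.5651, -0.1302, 0.3212]
tool_rot: [0.001, 0.997, 0.081, 0.001]
contact_force: [-4.1, 1.4, 11.1]
gripper_width: 0.098
grasp_force: 42.0
t 16.77 pos [ 0.5651 -0.1302  0.3212] phi 9.27 tilt [ 0.001 -0.001 -1.   ] | tool d [-0.0003 -0.1049  0.1311] len 0.168 yaw -0.13
```

View pics/s1.png

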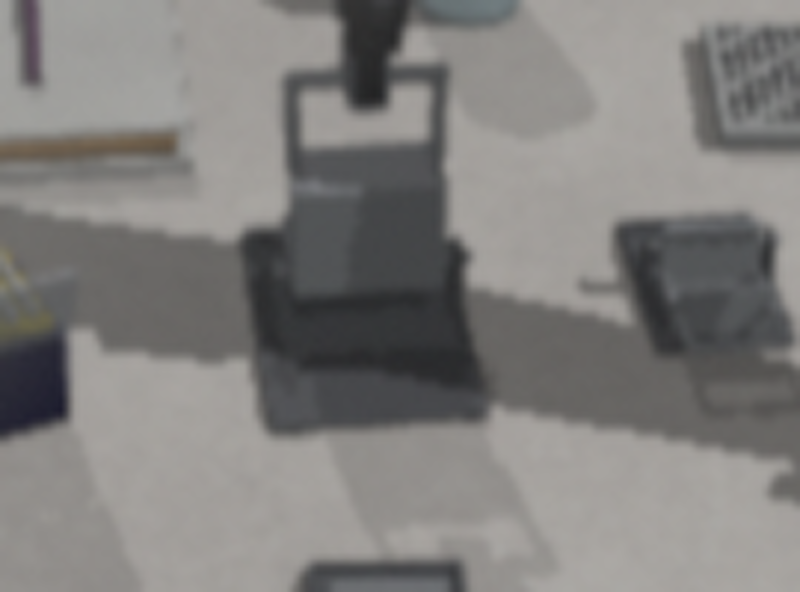

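The side view shows the leaf upright, about 87°, with the fingers pinching the bar at (370,85) and the leaf's back at (367,230). Carrying on over.

```bash

python3 -m pendant '[[0.005,0,0.0062,-0.0008,0],[0.005,0,0.0126,-0.0004,0],[0.005,0,0.0126,0.0009,0],[0.005,0,0.0124,0.0022,0],[0.005,0,0.0121,0.0035,0],[0.005,0,0.0117,0.0048,0],[0.005,0,0.0111,0.006,0],[0.005,0,0.0104,0.0071,0],[0.005,0,0.0096,0.0081,0],[0.005,0,0.0087,0.0091,0],[0.005,0,0,0,0]]' 40
python3 h.py .548 -.0269 .19 9.4
```

```text
t: 17.73
eef_pos: [0.5827, -0.2371, 0.2756]
tool_rot: [0.0, 0.997, 0.081, -0.0]
contact_force: [0.8, -3.0, 0.6]
gripper_width: 0.097
grasp_force: 42.4
t 17.73 pos [ 0.5827 -0.2371  0.2756] phi 9.27 tilt [-0.    -0.001 -1.   ] | tool d [-0.0003 -0.2131  0.0855] len 0.23 yaw -0.13
```

```bash

python3 -m pendant '[[0.005,0,0.0039,0.005,0],[0.005,0,0.0038,0.005,0],[0.005,0,0.0033,0.0053,0],[0.005,0,0.0033,0.0054,0],[0.005,0,0.0028,0.0057,0],[0.005,0,0.0027,0.0057,0],[0.005,0,0.0022,0.0059,0],[0.005,0,0.0021,0.006,0],[0.005,0,0.0015,0.0061,0],[0.005,0,0.0015,0.0061,0],[0.005,0,0.001,0.005,0],[0.005,0,0,0,0]]' 40
python3 h.py .5871 -.261 .21 9.4
```

```text
t: 18.73
eef_pos: [0.587, -0.2624, 0.2155]
tool_rot: [-0.0, 0.997, 0.082, -0.0]
contact_force: [-3.1, -0.0, -1.9]
gripper_width: 0.095
grasp_force: 43.5
t 18.73 pos [ 0.587  -0.2624  0.2155] phi 9.39 tilt [-0.001  0.001 -1.   ] | tool d [ 0.0003 -0.0014  0.0055] len 0.006 yaw -0.01
```

```bash

python3 -m pendant '[[0.005,0,0,0.002,0],[0.005,0,0,0.002,0],[0.005,0,0,0.002,0],[0.005,0,0,0,0],[0.005,0,0,0,0]]'
python3 -m pendant '[[0.005,0,0,0.001,0],[0.005,0,0,0.001,0],[0.005,0,0,0,0],[0.005,0,0,0,0]]'
```

```text
t: 19.15
eef_pos: [0.587, -0.2628, 0.2108]
tool_rot: [0.0, 0.997, 0.082, -0.0]
contact_force: [-3.6, -0.8, 0.4]
gripper_width: 0.099
grasp_force: 43.6
t: 19.48
eef_pos: [0.587, -0.2629, 0.209]
tool_rot: [0.0, 0.997, 0.082, -0.0]
contact_force: [-5.0, -1.8, 1.4]
gripper_width: 0.098
grasp_force: 43.7
```

```bash

python3 -m pendant '[[0.005,0,0,0.001,0],[0.005,0,0,0.001,0],[0.005,0,0,0,0],[0.005,0,0,0,0]]'
python3 -m pendant '[[0.005,0,0,0.001,0],[0.005,0,0,0.001,0],[0.005,0,0,0,0],[0.005,0,0,0,0]]'
```

```text
t: 19.82
eef_pos: [0.5871, -0.263, 0.2084]
tool_rot: [0.0, 0.997, 0.081, 0.0]
contact_force: [-8.2, -0.0, 12.6]
gripper_width: 0.097
grasp_force: 45.2
t: 20.15
eef_pos: [0.5872, -0.2629, 0.2082]
tool_rot: [0.001, 0.997, 0.081, 0.0]
contact_force: [-14.1, 2.0, 26.4]
gripper_width: 0.098
grasp_force: 46.6
```

Firm contact: the leaf is on its stop. Releasing gently, rising straight up and moving off.

```bash

python3 -m pendant '[[0.005,0,0,-0.002,0],[0.005,0,0,0,0],[0.015,0,0,0,0],[0.025,0,0,0,0],[0.03,0,0,0,0],[0.03,0,0,0,0],[0.03,0,0,0,0],[0.03,0,0,-0.01,0],[0.03,0,0,-0.02,0],[0.03,0,0,-0.03,0],[0.03,0,0,-0.03,0],[0.03,0,0,-0.03,0]]'
python3 -m pendant '[[0.03,0,0,-0.03,0],[0.03,-0.03,0,0,0],[0.03,-0.03,0,0,0],[0.03,-0.03,0,0,0],[0.03,0,0,0,0],[0.03,0,0,0,0]]'
python3 m.py w7 | head -0
python3 - <<'E'
from h import *
np.set_printoptions(precision=4,suppress=True)
W=np.load("W.npy");a=np.radians(9.4);R2=np.array([[np.cos(a),np.sin(a)],[-np.sin(a),np.cos(a)]])
X=W.copy();X[...,:2]=W[...,:2]@R2.T-[.5363,-.236]
def s(x0,x1,y0,y1,lo,hi,n):
    q=X[(X[...,0]>x0)&(X[...,0]<x1)&(X[...,1]>y0)&(X[...,1]<y1)&(X[...,2]>lo)&(X[...,2]<hi)]
    print(n,len(q),len(q) and np.percentile(q,[5,50,95],axis=0).T)
s(-.025,.025,-.135,-.105,.03,.08,"bar");s(-.03,.03,-.065,-.02,.05,.1,"leaf back")
q=X[(abs(X[...,0])<.03)&(X[...,1]>-.065)&(X[...,1]<-.02)&(X[...,2]>.06)]
c=np.linalg.lstsq(np.c_[q[:,:2],np.ones(len(q))],q[:,2],rcond=None)[0];print("tilt x,y rad",c)
im,D=bot.read_camera("side");A=cv2.resize(im[180:270,270:370],(400,360),interpolation=cv2.INTER_CUBIC)
w=cv2.resize(cv2.imread("pics/w7.png"),(400,300));C=np.zeros((360,800,3),np.uint8);C[:,:400]=A;C[:300,400:]=w;cv2.imwrite("pics/end.png",C)
E
```

```text
t: 21.15
eef_pos: [0.5871, -0.2625, 0.3287]
tool_rot: [-0.0, 0.997, 0.082, 0.0]
contact_force: [0.4, -0.5, -0.7]
gripper_width: 0.348
grasp_force: 0.0
t: 21.65
eef_pos: [0.4969, -0.2781, 0.3577]
tool_rot: [0.0, 0.997, 0.081, 0.0]
contact_force: [-0.8, -0.0, 0.2]
gripper_width: 0.355
grasp_force: 0.0
bar 955 [[-0.0227 -0.0002  0.0225]
 [-0.1248 -0.1205 -0.1155]
 [ 0.0532  0.0559  0.0574]]
leaf back 5292 [[-0.027  -0.0001  0.0269]
 [-0.0629 -0.0433 -0.0225]
 [ 0.0754  0.0766  0.0778]]
tilt x,y rad [-0.0002 -0.0011  0.0765]Exception ignored on flushing sys.stdout:
BrokenPipeError: [Errno 32] Broken pipe
```

View pics/end.png

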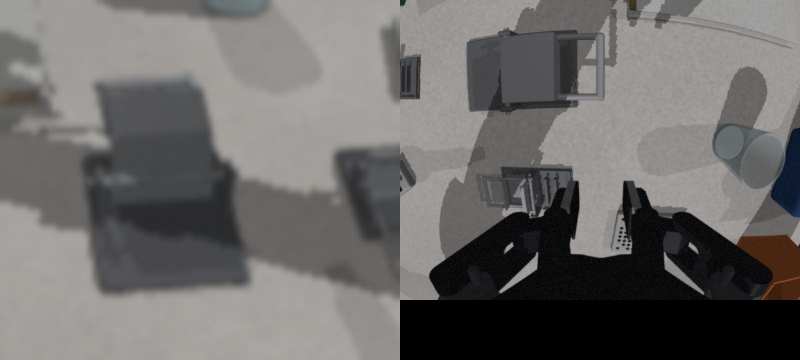

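The end views show the leaf flat and shut: its back, at (540,67), is 76.6 mm high (77 expected) and level to 0.001 rad, and the bar top is at 57 mm. The gripper is clear of everything, so I'm handing in.

```bash
python3 -c "
from station import bot
print(bot.hand_in())"
```

```text
the job is handed in; nothing more can be done
None
```

The job is handed in: the block was seated wells up in the largest cradle's pocket, and the leaf was swung over under control and left fully shut with the gripper clear; the shut leaf hides the block, so its final lie on the ribs was not seen directly.

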